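# Draw down a gear housing cover crisscross

### The arm

A 7-joint arm with a two-finger parallel gripper is mounted at the origin on the work surface. World frame = base frame: x ahead of the robot, y to its left, z up, the work surface at z = 0. Lengths are in m, angles in rad, forces in N, time in s.
With the tool pointing down it reaches from about 0.425 to 0.875 m from the base axis. Payload 4.7 kg.
Tool frame: the origin (TCP) lies at the very end of the fingers, on their centre line; the grasp point (between the pads) lies 19 mm behind it; z points along the fingers, y is the line along which they close (so a half turn about z gives the same grasp; the last joint's range is limited). The gripper opens to 87 mm and grips with 3 to 60 N. Pads are 19 mm wide; open, the fingers measure 117 mm over their backs; the gripper's body (75 mm by 190 mm) begins 51 mm behind the grasp point.
Start: joints at [-1.196, 0.321, -0.07, 1.45, 0.023, 1.371, -0.057], TCP at [0.229, 0.608, 0.223] pointing down, gripper open.
Joint ranges: [-2.86, 2.86], [-0.3, 2.09], [-1.38, 1.24], [0.06, 2.45], [-1.56, 4.7], [0.09, 2.05], [-2.69, 2.69]. Speed limits (rad/s): [2.57, 2.57, 3.14, 3.14, 3.14, 3.14, 3.14].

### API

Orientations are given as a rotation vector (axis times angle).
In Python, from bench import ctrl, get_image, job gives the robot as it stands.
- The arm moves only by the shell command python3 -m crank 'ROWS' [FORCE]. ROWS is JSON, a list that holds one entry, the list of rows, each a list of 5 numbers: the shift along the tool's x, y, z in mm, then the turn about the tool's z in rad, then the closure, from -1 (fully open) to 1 (shut), so that 0 is half open. A call has 1 to 10 rows; each row shifts and turns the commanded pose from where the row before left it, along the tool's axes as they then stand; what a row does not reach is not made up. A row lasts 1/12 s, in which the tool goes at most 41.7 mm and 7.16 degrees, less where a joint would pass 70% of its speed; a pose out of reach is approached as far as the arm can. A call with a gripper value outside its range is refused whole. The fingers move at their own pace and stop on an object; FORCE is the grip in N (left out, the last holds). Time passes only in rows, so rows that do not move let the fingers close. It gives the time, the measured TCP pose, the force, the opening and the grip force at its end, in the units of the state.
- ctrl.get_state(): the state, without advancing time (a new reading comes with each control period).
- get_image(name): name is "side" or "top"; returns a dict with "pixels" (384x512x3 uint8, red, green, blue), "fx", "fy", "cx", "cy" (pixels), "T" (4x4, takes a point from camera to world coordinates). Camera axes: x right, y down, z forward; pixel columns grow to the right and rows downward; lengths in m; the calibration is good to about 2 mm. A picture is of the moment at which its call begins. There is no depth.
- job.close_job(): hands the job in; it is judged then, once.
The state is a dict: "time": time; "joint_positions": joint angles; "qd": joint speeds; "joint_torque": joint torques, N m; "position": TCP position; "tool_rot": TCP orientation; "ft_force": force on the tool from outside, world axes, zero at the start; "torque": the same for the moment, N m; "grip_width": opening from 0.0 (shut) to 1.0 (fully open); "grip_force": force on a finger pad.
Only numpy, scipy, OpenCV 4.12 (cv2) and the standard library are available. Lean on these libraries where they do the work, as an engineer would, in place of code of your own. Each camera call takes 0.05 s, during which the arm holds its last target. There are 200 camera calls.

### The job

Tighten the four red wing screws so that the cover is drawn down flat and snug on the seal: go round crisscross, each time to the screw diagonally opposite, first about half way on all four and then snug on all four, so that the cover never rocks far over. Judge snug by feel and do not overtighten; leave the other things on the bench where they are.

Things in the scene. Friction and masses are not known exactly. Their poses are not given: they have to be found in the camera images.
- housing: green gear housing, bolted down, 132 x 132 mm, walls to 50 mm, locating lugs to 64 mm; origin under its centre on the bench, z up. A shaft sticks out of its +x side to 96 mm from the centre. An orange seal on its rim under the cover differs in thickness from unit to unit by up to 2.2 mm, unmeasured, so the height at which the cover seats must be felt.
- cover: loose square aluminium cover, 124 x 124 x 6 mm, origin at the centre of its underside, z up; lies on four springy pads (0.6 N/mm each) 3.8 to 6.0 mm above the seal, underside 61 mm over the bench. It rocks 0.45 degrees for each mm that one screw draws it down ahead of the one diagonally across (127 mm away); over 3.6 mm ahead (0.9 rad) is too far.
- screw_a: red wing screw at the +x +y corner of the housing (45 mm from its centre in x and y), diagonally across from screw_c. All four: origin on the axis at the underside of its 26 mm steel collar, 0.1 to 0.3 mm above the cover at first; above the 4 mm collar the wing, 30 mm long (own x), 9 mm thick (own y), its top 22 mm above the origin. Wing within 0.6 rad of the housing's x at first.
- screw_b: red wing screw at the +x -y corner of the housing (45 mm from its centre in x and y), diagonally across from screw_d. Shaped as screw_a. All four: clockwise seen from above tightens; steep thread, 4 mm down per radian (25 mm per turn); stays where it is left. Start to snug is 1.1 to 2.1 rad, by the seal.
- screw_c: red wing screw at the -x -y corner of the housing (45 mm from its centre in x and y), diagonally across from screw_a. Shaped as screw_a. All four: turning takes about 0.15 N m running free; once the cover is seated the sprung collar makes it climb about 1 N m per radian. Take readings after equal small steps (0.07 rad).
- screw_d: red wing screw at the -x +y corner of the housing (45 mm from its centre in x and y), diagonally across from screw_b. Shaped as screw_a. All four: 0.10 to 0.18 N m above the free-running torque is snug, 0.30 above it is overtight; the seat is felt within 0.3 rad.
- spanner: steel open-ended spanner, 140 mm, lying flat, handle to its own -x; bystander
- driver: screwdriver with yellow handle, 170 mm, lying flat, handle to its own -x; bystander
- bush: brass bush, 28 mm across, 22 mm high; bystander, origin at its underside's centre
- oil: amber oil bottle with yellow cap, 40 mm across, 100 mm high; bystander, origin at its underside's centre
- paint_pot: white pot with blue cap, 40 mm across, 55 mm high; bystander, origin at its underside's centre
- grease_pot: yellow pot with white cap, 40 mm across, 60 mm high; bystander, origin at its underside's centre
- gear: brass gear blank, 44 mm across, 16 mm high; bystander, origin at its underside's centre

How it is judged:
By the outcome, as a careful person would: the job done as asked, in the order asked, and still so for the second after the job is handed in, with the robot touching nothing.
It also fails if it takes over 72 s, if anything falls off the work surface, if the arm or the gripper's body presses on something with over 40 N, if the wrist force passes 120 N, or if a joint passes its speed limit or range.

## Working session

There is one attempt and no reset: what is moved stays moved. The work goes in short steps, Python scripts to look and compute and a shell command to move; the robot and the scene stay as the last step left them, time stands still between calls to the robot, and variables do not carry over. Pictures are saved under pics/ and viewed, at most 10 in all, crops included, and the job is handed in when it is done.

```bash
ls; mkdir -p pics
python3 - <<'E'
from bench import ctrl,get_image
import cv2,numpy as np
s=ctrl.get_state();print(s)
for n in("top","side"):
    d=get_image(n);cv2.imwrite(f"pics/{n}0.png",d["pixels"][:,:,::-1]);print(n,d["fx"],d["fy"],d["cx"],d["cy"]);print(np.round(d["T"],4))
a=cv2.imread("pics/top0.png");b=cv2.imread("pics/side0.png")
E
```

```text
pics
{'time': 0.0, 'joint_positions': array([-1.19588824,  0.32182275, -0.07005897,  1.45168074,  0.02259164,
        1.3708083 , -0.05691342]), 'qd': array([ 3.06210801e-04,  3.51106672e-04, -5.54016104e-04,  5.03327372e-04,
       -5.27295275e-04,  7.51992704e-04,  4.88300951e-05]), 'joint_torque': array([ 6.39488599e-05, -4.91297007e+01, -4.04020138e-01, -3.12524164e+01,
       -6.38593454e-02,  4.38009342e-02,  1.76032217e-04]), 'position': array([0.22933099, 0.60759991, 0.2214586 ]), 'tool_rot': array([-5.63655597e-01, -3.09036024e+00,  3.01045318e-03]), 'ft_force': array([0.08036945, 0.6837249 , 0.24248427]), 'torque': array([-0.0013189 ,  0.00250936,  0.0075478 ]), 'grip_force': 0.0, 'grip_width': 1.0007031768939176}
top 371.2835662994203 371.2835662994203 250.4971821841303 186.64711410434725
[[-0.0211 -0.9965  0.0805  0.4837]
 [-0.9994  0.0233  0.0262 -0.026 ]
 [-0.028  -0.0799 -0.9964  1.2348]
 [ 0.      0.      0.      1.    ]]
side 479.5873164972888 479.5873164972888 249.56753226194945 187.4051533828745
[[ 0.9777 -0.1577  0.1385  0.3834]
 [-0.2093 -0.6831  0.6997 -0.9124]
 [-0.0157 -0.7131 -0.7008  0.9991]
 [ 0.      0.      0.      1.    ]]
```

View pics/top0.png

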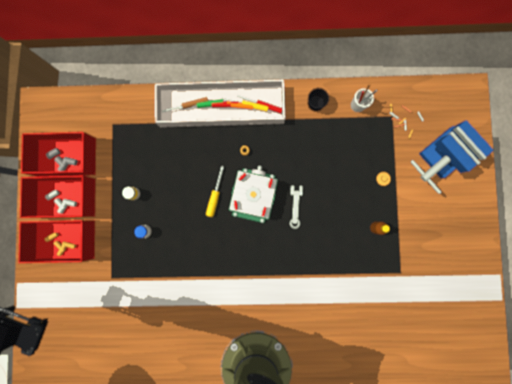

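View pics/side0.png

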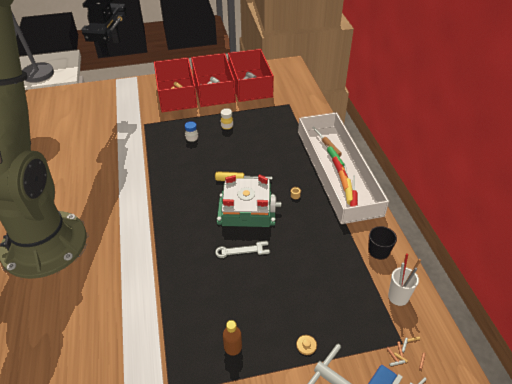

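Top: the housing is at about (253,194), its shaft pointing up at (260,168), with four red wings at its corners. Side: the housing is at (247,203). Next step is locating the wings from their colour masks.

```bash
cat > h.py <<'E'
from bench import ctrl,get_image
import cv2,numpy as np
from scipy.spatial.transform import Rotation as R
def ray(d,uv,z):
    uv=np.atleast_2d(uv);p=np.c_[(uv[:,0]-d["cx"])/d["fx"],(uv[:,1]-d["cy"])/d["fy"],np.ones(len(uv))]@d["T"][:3,:3].T
    o=d["T"][:3,3];return (o+p*((z-o[2])/p[:,2])[:,None])[:,:2]
def blobs(d,box,z,amin=8):
    x0,y0,x1,y1=box;h=cv2.cvtColor(d["pixels"],cv2.COLOR_RGB2HSV)
    m=(((h[...,0]<8)|(h[...,0]>172))&(h[...,1]>120)&(h[...,2]>80)).astype(np.uint8)
    k=np.zeros_like(m);k[y0:y1,x0:x1]=m[y0:y1,x0:x1]
    n,l,st,c=cv2.connectedComponentsWithStats(k);out=[]
    for i in range(1,n):
        if st[i,4]<amin:continue
        v,u=np.nonzero(l==i);P=ray(d,np.c_[u,v],z);q=P-P.mean(0)
        w,V=np.linalg.eigh(q.T@q/len(q));a=np.arctan2(V[1,1],V[0,1])%np.pi
        out.append((c[i].round(1),st[i,4],P.mean(0).round(4),round(a,2),np.sqrt(w*12).round(4)))
    return out
def plan(x,y,z,yaw_deg=None):
    s=ctrl.get_state();r=R.from_rotvec(s["tool_rot"]).as_matrix()
    t=r.T@(np.array([x,y,z])-s["position"])*1000
    yaw=np.arctan2(r[1,0],r[0,0]);print("shift mm",t.round(1),"yaw",yaw.round(3),"turn",None if yaw_deg is None else round((yaw-yaw_deg+np.pi)%(2*np.pi)-np.pi,3),"pos",s["position"].round(4),"tilt",r[:,2].round(3))
E
python3 - <<'E'
from h import *
for n,b in(("top",(220,160,285,230)),("side",(210,170,290,235))):
    d=get_image(n)
    for o in blobs(d,b,.083):print(n,*o)
    x0,y0,x1,y1=b;cv2.imwrite(f"pics/{n}c.png",cv2.resize(d["pixels"][y0:y1,x0:x1,::-1],None,fx=8,fy=8,interpolation=cv2.INTER_CUBIC))
a=[cv2.imread(f"pics/{n}c.png") for n in("top","side")]
a=[cv2.resize(i,(390,420)) for i in a];cv2.imwrite("pics/c.png",np.hstack(a))
E
```

```text
top [242.1 176.3] 23 [0.6097 0.0299] 2.33 [0.0084 0.0255]
top [270.3 182.6] 22 [ 0.588  -0.0575] 2.81 [0.0078 0.0259]
top [235.5 204.6] 22 [0.5219 0.0519] 0.18 [0.0094 0.022 ]
top [263.7 211.6] 21 [ 0.4984 -0.0348] 2.8 [0.0079 0.0238]
side [262.2 178.6] 60 [0.606  0.0286] 1.83 [0.0184 0.0359]
side [230.4 178.9] 58 [0.5195 0.0474] 0.52 [0.0221 0.0284]
side [228.1 202.3] 64 [ 0.4974 -0.0401] 2.63 [0.021  0.0292]
side [262.2 202.6] 63 [ 0.5849 -0.0612] 2.71 [0.0227 0.0262]
```

View pics/c.png

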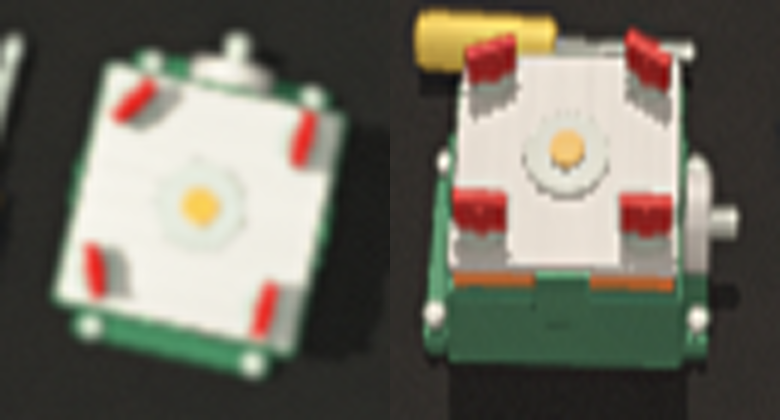

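Left panel (top view): the wings are a (135,100), b (305,140), c (265,310) and d (95,270), at 6x scale. That puts the housing centre at about (0.5545,-0.0026) with yaw -0.25.

```bash
python3 -c "
from h import *
plan(.6085,.0299,.2214,2.33)"
```

```text
shift mm [-558.7 -406.9    1. ] yaw 2.781 turn 0.451 pos [0.2294 0.6078 0.2219] tilt [-0.    -0.001 -1.   ]
```

```bash
python3 -m crank '[[[-28,-20,0,0,-0.3],[-28,-20,0,0,-0.3],[-28,-20,0,0,-0.3],[-28,-20,0,0,-0.3],[-28,-20,0,0,-0.3],[-28,-20,0,0,-0.3],[-28,-20,0,0,-0.3],[-28,-20,0,0,-0.3],[-28,-20,0,0,-0.3],[-28,-20,0,0,-0.3]]]' 15 && python3 -m crank '[[[-28,-20,0,0,-0.3],[-28,-20,0,0,-0.3],[-28,-20,0,0,-0.3],[-28,-20,0,0,-0.3],[-28,-20,0,0,-0.3],[-28,-20,0,0,-0.3],[-28,-20,0,0,-0.3],[-28,-20,0,0,-0.3],[-28,-20,0,0,-0.3],[0,0,0,0,-0.3]]]'; python3 -c "
from h import *
plan(.6085,.0299,.12,2.33)"
```

```text
time: 1.03
position: [0.4215, 0.3206, 0.2226]
tool_rot: [0.564, 3.091, 0.0]
ft_force: [0.9, 0.5, 0.5]
grip_width: 0.654
grip_force: 0.0
time: 1.87
position: [0.5958, 0.0558, 0.2225]
tool_rot: [0.579, 3.085, -0.008]
ft_force: [-0.7, -0.8, -0.2]
grip_width: 0.648
grip_force: 0.0
shift mm [-20.8 -19.1 102.7] yaw 2.77 turn 0.44 pos [0.5958 0.0558 0.2225] tilt [ 0.002 -0.005 -1.   ]
```

```bash
python3 -m crank '[[[-10,-10,20,0,-0.3],[-11,-9,20,0,-0.3],[0,0,20,0.11,-0.3],[0,0,20,0.11,-0.3],[0,0,20,0.11,-0.3],[0,0,0,0.11,-0.3],[0,0,0,0,-0.3],[0,0,0,0,-0.3]]]'
python3 - <<'E'
from h import *
plan(.6085,.0299,.074,2.33)
a=[get_image(n)["pixels"] for n in("top","side")]
a=[cv2.resize(i[y:y+70,x:x+65,::-1],(390,420),interpolation=cv2.INTER_CUBIC) for i,(x,y) in zip(a,((220,160),(215,155)))]
cv2.imwrite("pics/c2.png",np.hstack(a))
E
```

```text
time: 2.53
position: [0.606, 0.0399, 0.1226]
tool_rot: [1.22, 2.895, -0.0]
ft_force: [-0.4, 0.1, 0.3]
grip_width: 0.648
grip_force: 0.0
shift mm [-8.8 -5.2 48.6] yaw 2.344 turn 0.014 pos [0.606  0.0399 0.1226] tilt [-0. -0. -1.]
```

View pics/c2.png

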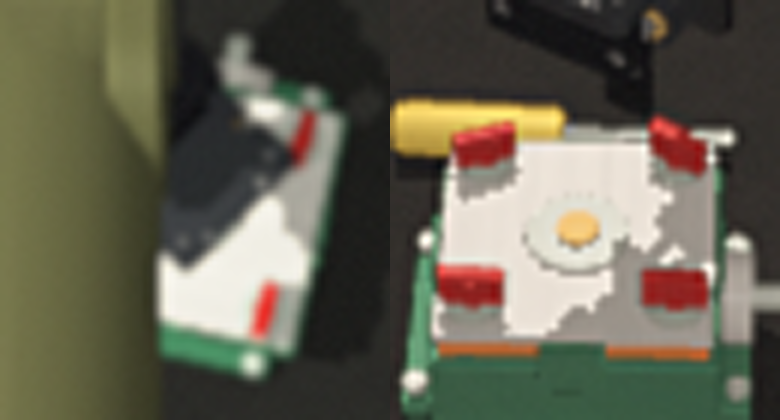

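The side view (right panel) shows the open fingers above wing a at about (675,145), still roughly 9 mm short. I'll correct that and descend.

```bash
python3 -m crank '[[[-9,-5,0,0,-0.3],[0,0,16,0,-0.3],[0,0,16,0.014,-0.3],[0,0,16,0,-0.3],[0,0,0,0,-0.3],[0,0,0,0,-0.3]]]'
python3 - <<'E'
from h import *
plan(.6085,.0299,.074,2.33)
a=get_image("side")["pixels"]
cv2.imwrite("pics/c3.png",cv2.resize(a[155:225,215:290,::-1],(600,560),interpolation=cv2.INTER_CUBIC))
print(ctrl.get_state()["torque"],ctrl.get_state()["ft_force"])
E
```

```text
time: 3.13
position: [0.6085, 0.0289, 0.0745]
tool_rot: [-1.244, -2.884, 0.001]
ft_force: [0.6, -0.3, -0.4]
grip_width: 0.649
grip_force: 0.0
shift mm [0.7 0.7 0.5] yaw 2.327 turn -0.003 pos [0.6085 0.0289 0.0745] tilt [-0.001 -0.    -1.   ]
[-0.0302552   0.03884525 -0.01732096] [-0.105625   -0.64103861 -0.7893991 ]
```

View pics/c3.png

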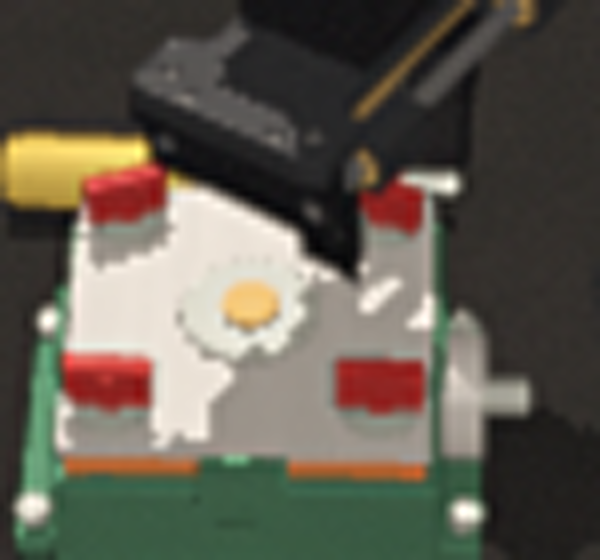

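The fingers straddle wing a at (393,200), with the near finger tip at (350,265). Closing now.

```bash
cat > f.py <<'E'
from h import *
s=ctrl.get_state();r=R.from_rotvec(s["tool_rot"]).as_matrix()
print("Tz %.3f"%s["torque"][2],"T",s["torque"].round(3),"F",s["ft_force"].round(1),"Ftool",(r.T@s["ft_force"]).round(1),"yaw %.3f"%np.arctan2(r[1,0],r[0,0]),"p",s["position"].round(4),"w %.3f g %.0f"%(s["grip_width"],s["grip_force"]))
E
python3 -m crank '[[[0,0,0,0,0.3],[0,0,0,0,1],[0,0,0,0,1],[0,0,0,0,1],[0,0,0,0,1],[0,0,0,0,1]]]' 25 >/dev/null; python3 f.py; python3 -m crank '[[[0,0,0,0,1],[0,0,0,0,1]]]'>/dev/null;python3 f.py
```

```text
Tz 0.003 T [-0.033  0.023  0.003] F [-0.5 -0.3 -0.1] Ftool [ 0.1 -0.6  0.1] yaw 2.327 p [0.6088 0.0298 0.0748] w 0.277 g 0
Tz -0.035 T [-0.027  0.05  -0.035] F [-0.5 -0.2 -0.3] Ftool [ 0.2 -0.5  0.3] yaw 2.327 p [0.6087 0.0297 0.0746] w 0.127 g 0
```

```bash
python3 -m crank '[[[0,0,0,0,1],[0,0,0,0,1],[0,0,0,0,1]]]'>/dev/null;python3 f.py
```

```text
Tz -0.129 T [-0.178  0.331 -0.129] F [-1.1 -1.1  1.4] Ftool [-0.  -1.5 -1.4] yaw 2.326 p [0.6085 0.0295 0.0745] w 0.100 g 25
```

```bash
python3 -m crank '[[[0,0,0.28,0.07,1],[0,0,0.28,0.07,1],[0,0,0,0,1]]]'>/dev/null;python3 f.py; python3 -m crank '[[[0,0,0.3,0.075,1],[0,0,0.3,0.075,1],[0,0,0.3,0.075,1],[0,0,0.3,0.075,1],[0,0,0,0,1]]]'>/dev/null;python3 f.py; python3 -m crank '[[[0,0,0.32,0.08,1],[0,0,0.32,0.08,1],[0,0,0.32,0.08,1],[0,0,0.32,0.08,1],[0,0,0,0,1]]]'>/dev/null;python3 f.py
```

```text
Tz 0.045 T [-0.262  0.399  0.045] F [-0.9 -1.2  2.2] Ftool [-0.5 -1.4 -2.2] yaw 2.185 p [0.6084 0.0295 0.074 ] w 0.105 g 25
Tz 0.044 T [-0.35   0.526  0.044] F [-2.2 -1.4  3. ] Ftool [-0.7 -2.6 -3. ] yaw 1.887 p [0.6083 0.0294 0.0728] w 0.100 g 25
Tz -0.014 T [-0.375  0.692 -0.014] F [-3.5 -1.3  2.8] Ftool [-1.3 -3.5 -2.8] yaw 1.568 p [0.6083 0.0294 0.0715] w 0.100 g 25
```

```bash
python3 -m crank '[[[0,0,0,0,-0.3],[0,0,0,0,-0.3],[0,0,0,0,-0.3],[0,0,0,0,-0.3],[0,0,-12,0,-0.3],[0,0,-20,0,-0.3],[0,0,-13,0,-0.3],[0,0,0,0,-0.3]]]';python3 f.py;  python3 - <<'E'
from h import *
plan(.4995,-.0351,.12,2.80)
d=get_image("side")
for o in blobs(d,(210,170,290,235),.083):print(*o)
E
```

```text
time: 5.85
position: [0.6114, 0.0297, 0.1206]
tool_rot: [2.223, 2.215, 0.009]
ft_force: [0.6, -0.1, 1.6]
grip_width: 0.603
grip_force: 0.0
Tz -0.039 T [-0.147 -0.027 -0.039] F [ 0.6 -0.1  1.6] Ftool [-0.1  0.6 -1.6] yaw 1.567 p [0.6114 0.0297 0.1206] w 0.603 g 0
shift mm [ -65.2 -111.6   -0.2] yaw 1.567 turn -1.233 pos [0.6114 0.0297 0.1206] tilt [ 0.007  0.001 -1.   ]
[262.6 179.3] 39 [0.6063 0.0254] 1.47 [0.0091 0.0477]
[230.4 178.9] 58 [0.5195 0.0474] 0.52 [0.0221 0.0284]
[228.1 202.4] 65 [ 0.4972 -0.0401] 2.68 [0.0212 0.0294]
[262.  202.7] 69 [ 0.5844 -0.0613] 2.92 [0.0229 0.0283]
```

```bash
python3 -m crank '[[[-13,-22.3,0,0,-0.3],[-13,-22.3,0,0,-0.3],[-13,-22.3,0,0,-0.3],[-13,-22.3,0,0,-0.3],[-13,-22.3,0,0,-0.3]]]' >/dev/null; python3 -m crank '[[[0,0,0,-0.12,-0.3],[0,0,0,-0.12,-0.3],[0,0,0,-0.12,-0.3],[0,0,0,-0.12,-0.3],[0,0,0,-0.12,-0.3],[0,0,0,-0.12,-0.3],[0,0,0,-0.12,-0.3],[0,0,0,-0.12,-0.3],[0,0,0,-0.12,-0.3],[0,0,0,-0.12,-0.3]]]'; python3 -c "
from h import *
plan(.4995,-.0351,.0742,2.80)"
```

```text
time: 7.15
position: [0.4964, -0.0348, 0.1158]
tool_rot: [-0.575, -3.087, 0.0]
ft_force: [0.2, 0.8, 0.5]
grip_width: 0.648
grip_force: 0.0
shift mm [-3.   0.8 41.6] yaw 2.773 turn -0.027 pos [ 0.4964 -0.0348  0.1158] tilt [-0.001  0.    -1.   ]
```

```bash
python3 -m crank '[[[-3,0.8,14,-0.027,-0.3],[0,0,14,0,-0.3],[0,0,13.5,0,0.3],[0,0,0,0,1],[0,0,0,0,1],[0,0,0,0,1],[0,0,0,0,1],[0,0,0,0,1],[0,0,0,0,1]]]' >/dev/null;python3 f.py; python3 -m crank '[[[0,0,0,0,1],[0,0,0,0,1],[0,0,0,0,1]]]'>/dev/null;python3 f.py
```

```text
Tz 0.008 T [-0.011  0.013  0.008] F [ 0.3  0.1 -0.2] Ftool [-0.2  0.1  0.2] yaw 2.794 p [ 0.5005 -0.0352  0.0756] w 0.204 g 0
Tz 0.138 T [-0.546  0.161  0.138] F [-1.5 -2.7  1.5] Ftool [ 0.4 -3.1 -1.5] yaw 2.794 p [ 0.5001 -0.0359  0.0753] w 0.099 g 25
```

```bash
python3 -m crank '[[[0,0,0.3,0.075,1],[0,0,0.3,0.075,1],[0,0,0.3,0.075,1],[0,0,0.3,0.075,1],[0,0,0.3,0.075,1]]]'>/dev/null;python3 f.py; python3 -m crank '[[[0,0,0.3,0.075,1],[0,0,0.3,0.075,1],[0,0,0.3,0.075,1],[0,0,0.3,0.075,1],[0,0,0.3,0.075,1]]]'>/dev/null;python3 f.py; python3 -m crank '[[[0,0,0,0,1]]]'>/dev/null;python3 f.py; python3 -m crank '[[[0,0,0,0,-0.3],[0,0,0,0,-0.3],[0,0,0,0,-0.3],[0,0,0,0,-0.3],[0,0,-12,0,-0.3],[0,0,-20,0,-0.3],[0,0,-13,0,-0.3],[0,0,0,0,-0.3]]]'>/dev/null; python3 -c "
from h import *
plan(.5865,-.0573,.12,2.81)"
```

```text
Tz 0.149 T [-0.78   0.422  0.149] F [-1.4 -4.3  2.7] Ftool [-1.8 -4.1 -2.7] yaw 2.415 p [ 0.4999 -0.0363  0.0738] w 0.099 g 25
Tz 0.168 T [-0.873  0.655  0.168] F [-2.5 -4.1  3.9] Ftool [-2.5 -4.1 -3.9] yaw 2.040 p [ 0.4995 -0.0366  0.0723] w 0.100 g 25
Tz 0.099 T [-0.753  0.867  0.099] F [-3.7 -3.4  5.2] Ftool [-1.3 -4.9 -5.2] yaw 2.041 p [ 0.4995 -0.0365  0.0722] w 0.101 g 25
shift mm [-58.1  64.6   0.9] yaw 2.044 turn -0.766 pos [ 0.5025 -0.035   0.1205] tilt [ 0.006  0.001 -1.   ]
```

```bash
python3 -m crank '[[[-14.5,16.2,0,0,-0.3],[-14.5,16.2,0,0,-0.3],[-14.5,16.2,0,0,-0.3],[-14.5,16.2,0,0,-0.3]]]' >/dev/null; python3 -m crank '[[[0,0,0,-0.11,-0.3],[0,0,0,-0.11,-0.3],[0,0,0,-0.11,-0.3],[0,0,0,-0.11,-0.3],[0,0,0,-0.11,-0.3],[0,0,0,-0.11,-0.3],[0,0,0,-0.11,-0.3]]]'; python3 -c "
from h import *
plan(.5865,-.0580,.0742,2.81)"
```

```text
time: 10.65
position: [0.584, -0.0571, 0.1167]
tool_rot: [-0.503, -3.101, -0.0]
ft_force: [-0.2, 0.1, -0.1]
grip_width: 0.652
grip_force: 0.0
shift mm [-2.7 -0.1 42.5] yaw 2.82 turn 0.01 pos [ 0.584  -0.0571  0.1167] tilt [-0.  0. -1.]
```

```bash
python3 -m crank '[[[-2.7,0,14,0.01,-0.3],[0,0,14,0,-0.3],[0,0,14,0,0.3],[0,0,0,0,1],[0,0,0,0,1],[0,0,0,0,1],[0,0,0,0,1],[0,0,0,0,1],[0,0,0,0,1]]]' >/dev/null;python3 f.py; python3 -m crank '[[[0,0,0,0,1],[0,0,0,0,1],[0,0,0,0,1]]]'>/dev/null;python3 f.py
```

```text
Tz -0.003 T [ 0.01  -0.03  -0.003] F [ 0.4  0.6 -0.2] Ftool [-0.2  0.7  0.2] yaw 2.804 p [ 0.5872 -0.0582  0.0757] w 0.205 g 0
Tz 0.087 T [ 0.05  -0.072  0.087] F [0.8 0.6 1. ] Ftool [-0.5  0.8 -1. ] yaw 2.804 p [ 0.5871 -0.0579  0.0753] w 0.103 g 25
```

```bash
python3 -m crank '[[[0,0,0.3,0.075,1],[0,0,0.3,0.075,1],[0,0,0.3,0.075,1],[0,0,0.3,0.075,1],[0,0,0.3,0.075,1]]]'>/dev/null;python3 f.py; python3 -m crank '[[[0,0,0.3,0.075,1],[0,0,0.3,0.075,1],[0,0,0.3,0.075,1],[0,0,0.3,0.075,1],[0,0,0.3,0.075,1]]]'>/dev/null;python3 f.py; python3 -m crank '[[[0,0,0,0,-0.3],[0,0,0,0,-0.3],[0,0,0,0,-0.3],[0,0,0,0,-0.3],[0,0,-12,0,-0.3],[0,0,-20,0,-0.3],[0,0,-13,0,-0.3],[0,0,0,0,-0.3]]]'>/dev/null; python3 -c "
from h import *
plan(.522,.0515,.12,3.32)"
```

```text
Tz 0.148 T [-0.031 -0.008  0.148] F [ 0.  -0.3  1.1] Ftool [-0.2 -0.2 -1.1] yaw 2.425 p [ 0.587  -0.0583  0.0739] w 0.101 g 25
Tz 0.138 T [-0.11   0.222  0.138] F [-0.9 -0.9  2.2] Ftool [-0.4 -1.2 -2.2] yaw 2.050 p [ 0.5867 -0.0585  0.0724] w 0.103 g 25
shift mm [128.7  -8.3   0.5] yaw 2.054 turn -1.266 pos [ 0.5892 -0.0586  0.1209] tilt [ 0.006  0.001 -1.   ]
```

```bash
python3 -m crank '[[[25.7,-1.7,0,0,-0.3],[25.7,-1.7,0,0,-0.3],[25.7,-1.7,0,0,-0.3],[25.7,-1.7,0,0,-0.3],[25.7,-1.7,0,0,-0.3]]]' >/dev/null; python3 -m crank '[[[0,0,0,-0.12,-0.3],[0,0,0,-0.12,-0.3],[0,0,0,-0.12,-0.3],[0,0,0,-0.12,-0.3],[0,0,0,-0.12,-0.3],[0,0,0,-0.12,-0.3],[0,0,0,-0.12,-0.3],[0,0,0,-0.12,-0.3],[0,0,0,-0.12,-0.3],[0,0,0,-0.12,-0.3]]]'; python3 -c "
from h import *
plan(.522,.0515,.0742,3.32)"
```

```text
time: 14.4
position: [0.5194, 0.0516, 0.117]
tool_rot: [-0.186, 3.136, 0.0]
ft_force: [-0.2, 0.3, 0.2]
grip_width: 0.649
grip_force: 0.0
shift mm [-2.6 -0.4 42.8] yaw -3.023 turn -0.06 pos [0.5194 0.0516 0.117 ] tilt [ 0.  0. -1.]
```

```bash
python3 -m crank '[[[-2.6,-0.4,14,-0.06,-0.3],[0,0,14,0,-0.3],[0,0,14,0,0.3],[0,0,0,0,1],[0,0,0,0,1],[0,0,0,0,1],[0,0,0,0,1],[0,0,0,0,1],[0,0,0,0,1]]]' >/dev/null;python3 f.py; python3 -m crank '[[[0,0,0,0,1],[0,0,0,0,1],[0,0,0,0,1]]]'>/dev/null;python3 f.py
```

```text
Tz 0.005 T [0.085 0.006 0.005] F [-0.6  0.5  0.1] Ftool [ 0.5  0.6 -0.1] yaw -2.969 p [0.5226 0.0517 0.0757] w 0.210 g 0
Tz -0.160 T [ 0.259  0.174 -0.16 ] F [-0.3  0.5  2.7] Ftool [ 0.2  0.6 -2.7] yaw -2.970 p [0.5224 0.0519 0.0755] w 0.103 g 25
```

```bash
python3 -m crank '[[[0,0,0.3,0.075,1],[0,0,0.3,0.075,1],[0,0,0.3,0.075,1],[0,0,0.3,0.075,1],[0,0,0.3,0.075,1]]]'>/dev/null;python3 f.py; python3 -m crank '[[[0,0,0.3,0.075,1],[0,0,0.3,0.075,1],[0,0,0.3,0.075,1],[0,0,0.3,0.075,1],[0,0,0.3,0.075,1]]]'>/dev/null;python3 f.py; python3 -m crank '[[[0,0,0,0,-0.3],[0,0,0,0,-0.3],[0,0,0,0,-0.3],[0,0,0,0,-0.3],[0,0,-12,0,-0.3],[0,0,-20,0,-0.3],[0,0,-13,0,-0.3],[0,0,0,0,-0.3]]]'>/dev/null
python3 - <<'E'
from h import *
plan(.6088,.0296,.12,1.57)
d=get_image("side")
for o in blobs(d,(210,170,290,235),.083):print(*o)
cv2.imwrite("pics/c4.png",cv2.resize(d["pixels"][155:225,215:290,::-1],(600,560),interpolation=cv2.INTER_CUBIC))
E
```

```text
Tz 0.130 T [-0.105  0.252  0.13 ] F [-1.7 -0.4  3.7] Ftool [ 1.6 -0.7 -3.7] yaw 2.936 p [0.5224 0.0514 0.0741] w 0.099 g 25
Tz 0.116 T [-0.355  0.402  0.116] F [-1.4 -1.7  4.8] Ftool [ 0.3 -2.2 -4.8] yaw 2.561 p [0.5222 0.0509 0.0725] w 0.099 g 25
shift mm [-82.8  27.5   0.9] yaw 2.564 turn 0.994 pos [0.5244 0.0518 0.1205] tilt [ 0.005  0.002 -1.   ]
[230.  179.3] 55 [0.5183 0.0458] 2.07 [0.0184 0.0332]
[262.5 179.2] 38 [0.6063 0.026 ] 1.45 [0.0089 0.0465]
[228.3 203.1] 53 [ 0.4974 -0.0427] 1.82 [0.0138 0.0357]
[262.2 203.7] 52 [ 0.5842 -0.0649] 1.84 [0.0146 0.0329]
```

View pics/c4.png

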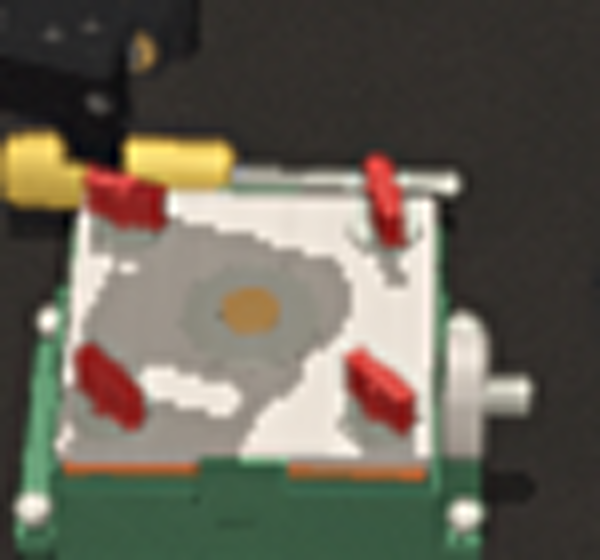

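All four wings have turned by about the same amount: a (383,200), b (380,390), c (110,385), d (125,200). Now the second round, starting at a.

```bash
python3 -m crank '[[[-20.7,6.9,0,0,-0.3],[-20.7,6.9,0,0,-0.3],[-20.7,6.9,0,0,-0.3],[-20.7,6.9,0,0,-0.3]]]' >/dev/null; python3 -m crank '[[[0,0,0,0.11,-0.3],[0,0,0,0.11,-0.3],[0,0,0,0.11,-0.3],[0,0,0,0.11,-0.3],[0,0,0,0.11,-0.3],[0,0,0,0.11,-0.3],[0,0,0,0.11,-0.3],[0,0,0,0.11,-0.3],[0,0,0,0.11,-0.3]]]'; python3 -c "
from h import *
plan(.6085,.0296,.0715,1.57)"
```

```text
time: 18.03
position: [0.6059, 0.0295, 0.1161]
tool_rot: [-2.223, -2.219, 0.002]
ft_force: [0.2, 0.4, 0.0]
grip_width: 0.65
grip_force: 0.0
shift mm [ 0.1  2.7 44.6] yaw 1.569 turn -0.001 pos [0.6059 0.0295 0.1161] tilt [-0.001 -0.    -1.   ]
```

```bash
python3 -m crank '[[[0,2.7,15,0,-0.3],[0,0,15,0,-0.3],[0,0,15.5,0,0.3],[0,0,0,0,1],[0,0,0,0,1],[0,0,0,0,1],[0,0,0,0,1],[0,0,0,0,1],[0,0,0,0,1]]]' >/dev/null;python3 f.py; python3 -m crank '[[[0,0,0,0,1],[0,0,0,0,1],[0,0,0,0,1]]]'>/dev/null;python3 f.py;python3 -m crank '[[[0,0,0.28,0.07,1],[0,0,0.28,0.07,1]]]'>/dev/null;python3 f.py;python3 -m crank '[[[0,0,0.28,0.07,1],[0,0,0.28,0.07,1]]]'>/dev/null;python3 f.py
```

```text
Tz -0.044 T [-0.098  0.067 -0.044] F [-0.7  0.3  0.2] Ftool [ 0.3 -0.7 -0.2] yaw 1.574 p [0.6098 0.0295 0.0722] w 0.206 g 0
Tz -0.110 T [-0.078  1.257 -0.11 ] F [-5.7 -0.4  5.8] Ftool [-0.4 -5.7 -5.8] yaw 1.574 p [0.6083 0.0295 0.0718] w 0.100 g 25
Tz 0.155 T [-0.075  1.309  0.155] F [-5.8  0.6  6.6] Ftool [-0.2 -5.8 -6.6] yaw 1.431 p [0.6083 0.0296 0.0713] w 0.098 g 25
Tz 0.125 T [-0.088  1.37   0.125] F [-5.6  0.6  5.9] Ftool [-1.  -5.5 -5.9] yaw 1.291 p [0.6083 0.0295 0.0708] w 0.101 g 25
```

```bash
for i in 1 2 3; do python3 -m crank '[[[0,0,0.28,0.07,1]]]'>/dev/null;python3 f.py; done
```

```text
Tz 0.162 T [-0.058  1.384  0.162] F [-5.2 -1.2  6.2] Ftool [-2.9 -4.5 -6.2] yaw 1.221 p [0.6083 0.0295 0.0705] w 0.101 g 25
Tz 0.140 T [-0.036  1.408  0.14 ] F [-5.1  0.5  5.7] Ftool [-1.6 -4.9 -5.7] yaw 1.151 p [0.6083 0.0296 0.0703] w 0.101 g 25
Tz 0.161 T [-0.046  1.433  0.161] F [-4.7  0.5  6.5] Ftool [-1.8 -4.5 -6.5] yaw 1.081 p [0.6082 0.0295 0.07  ] w 0.102 g 25
```

```bash
for i in 1 2; do python3 -m crank '[[[0,0,0.28,0.07,1]]]'>/dev/null;python3 f.py; done
```

```text
Tz 0.159 T [-0.096  1.425  0.159] F [-5.5  0.9  6.9] Ftool [-2.1 -5.1 -6.9] yaw 1.011 p [0.6083 0.0296 0.0697] w 0.098 g 25
Tz 0.155 T [-0.111  1.46   0.155] F [-6.   1.1  5.7] Ftool [-2.6 -5.6 -5.7] yaw 0.941 p [0.6083 0.0295 0.0694] w 0.101 g 25
```

```bash
python3 -m crank '[[[0,0,0,0,-0.3],[0,0,0,0,-0.3],[0,0,0,0,-0.3],[0,0,0,0,-0.3],[0,0,-12,0,-0.3],[0,0,-20,0,-0.3],[0,0,-13,0,-0.3],[0,0,0,0,-0.3]]]'>/dev/null; python3 -c "
from h import *
plan(.5,-.0362,.12,2.041)"
```

```text
shift mm [-118.4  -52.2   -2.9] yaw 0.944 turn -1.097 pos [0.6118 0.0291 0.1178] tilt [ 0.006  0.001 -1.   ]
```

```bash
python3 -m crank '[[[-23.7,-10.4,0,0,-0.3],[-23.7,-10.4,0,0,-0.3],[-23.7,-10.4,0,0,-0.3],[-23.7,-10.4,0,0,-0.3],[-23.7,-10.4,0,0,-0.3]]]' >/dev/null; python3 -m crank '[[[0,0,0,-0.12,-0.3],[0,0,0,-0.12,-0.3],[0,0,0,-0.12,-0.3],[0,0,0,-0.12,-0.3],[0,0,0,-0.12,-0.3],[0,0,0,-0.12,-0.3],[0,0,0,-0.12,-0.3],[0,0,0,-0.12,-0.3],[0,0,0,-0.12,-0.3]]]'; python3 -c "
from h import *
plan(.4995,-.0362,.071,2.041)"
```

```text
time: 21.62
position: [0.4976, -0.036, 0.114]
tool_rot: [1.658, 2.668, 0.001]
ft_force: [0.0, -0.0, 0.1]
grip_width: 0.65
grip_force: 0.0
shift mm [-1.   1.6 43. ] yaw 2.03 turn -0.011 pos [ 0.4976 -0.036   0.114 ] tilt [ 0.  0. -1.]
```

```bash
python3 -m crank '[[[-1,1.6,14,-0.01,-0.3],[0,0,15,0,-0.3],[0,0,15,0,0.3],[0,0,0,0,1],[0,0,0,0,1],[0,0,0,0,1],[0,0,0,0,1],[0,0,0,0,1],[0,0,0,0,1]]]' >/dev/null; python3 -m crank '[[[0,0,0,0,1],[0,0,0,0,1],[0,0,0,0,1]]]'>/dev/null;python3 f.py;python3 -m crank '[[[0,0,0.28,0.07,1],[0,0,0.28,0.07,1],[0,0,0.28,0.07,1],[0,0,0.28,0.07,1]]]'>/dev/null;python3 f.py;python3 -m crank '[[[0,0,0.28,0.07,1],[0,0,0.28,0.07,1]]]'>/dev/null;python3 f.py; python3 -m crank '[[[0,0,0.28,0.07,1]]]'>/dev/null;python3 f.py;python3 -m crank '[[[0,0,0.28,0.07,1]]]'>/dev/null;python3 f.py
```

```text
Tz 0.157 T [-0.182  0.515  0.157] F [-2.6 -0.6  3.5] Ftool [ 0.6 -2.6 -3.5] yaw 2.034 p [ 0.4993 -0.0363  0.0703] w 0.102 g 25
Tz 0.206 T [-0.209  0.666  0.206] F [-4.1 -0.1  5.5] Ftool [ 0.7 -4.1 -5.4] yaw 1.751 p [ 0.4991 -0.0364  0.0691] w 0.100 g 25
Tz 0.202 T [-0.235  0.818  0.202] F [-3.5  0.1  5.9] Ftool [ 0.2 -3.5 -5.9] yaw 1.611 p [ 0.499  -0.0364  0.0686] w 0.097 g 25
Tz 0.181 T [-0.22   0.835  0.181] F [-3.6 -0.6  5.3] Ftool [-0.7 -3.6 -5.3] yaw 1.541 p [ 0.499  -0.0364  0.0683] w 0.102 g 25
Tz 0.195 T [-0.256  0.953  0.195] F [-4.2 -1.3  6.6] Ftool [-1.7 -4.1 -6.6] yaw 1.471 p [ 0.4989 -0.0364  0.068 ] w 0.098 g 25
```

```bash
python3 -m crank '[[[0,0,0,0,-0.3],[0,0,0,0,-0.3],[0,0,0,0,-0.3],[0,0,0,0,-0.3],[0,0,-12,0,-0.3],[0,0,-20,0,-0.3],[0,0,-13,0,-0.3],[0,0,0,0,-0.3]]]'>/dev/null; python3 -c "
from h import *
plan(.5865,-.0583,.117,2.05)"
```

```text
shift mm [-13.7  86.7  -1.6] yaw 1.474 turn -0.576 pos [ 0.5015 -0.0363  0.115 ] tilt [ 0.005  0.001 -1.   ]
```

```bash
python3 -m crank '[[[-3.4,21.7,0,0,-0.3],[-3.4,21.7,0,0,-0.3],[-3.4,21.7,0,0,-0.3],[-3.4,21.7,0,0,-0.3]]]' >/dev/null; python3 -m crank '[[[0,0,0,-0.115,-0.3],[0,0,0,-0.115,-0.3],[0,0,0,-0.115,-0.3],[0,0,0,-0.115,-0.3],[0,0,0,-0.115,-0.3]]]'; python3 -c "
from h import *
plan(.5865,-.0583,.0705,2.05)"
```

```text
time: 24.7
position: [0.5842, -0.0581, 0.1115]
tool_rot: [-1.624, -2.688, 0.001]
ft_force: [0.2, -0.9, -0.1]
grip_width: 0.652
grip_force: 0.0
shift mm [-1.3  2.  41. ] yaw 2.055 turn 0.005 pos [ 0.5842 -0.0581  0.1115] tilt [-0.001 -0.    -1.   ]
```

```bash
python3 -m crank '[[[-1.3,2,14,0,-0.3],[0,0,14,0,-0.3],[0,0,14,0,0.3],[0,0,0,0,1],[0,0,0,0,1],[0,0,0,0,1],[0,0,0,0,1],[0,0,0,0,1],[0,0,0,0,1]]]' >/dev/null; python3 -m crank '[[[0,0,0,0,1],[0,0,0,0,1],[0,0,0,0,1]]]'>/dev/null;python3 f.py;python3 -m crank '[[[0,0,0.28,0.07,1],[0,0,0.28,0.07,1],[0,0,0.28,0.07,1],[0,0,0.28,0.07,1]]]'>/dev/null;python3 f.py;python3 -m crank '[[[0,0,0.28,0.07,1],[0,0,0.28,0.07,1]]]'>/dev/null;python3 f.py; python3 -m crank '[[[0,0,0.28,0.07,1]]]'>/dev/null;python3 f.py;python3 -m crank '[[[0,0,0.28,0.07,1]]]'>/dev/null;python3 f.py
```

```text
Tz 0.118 T [-0.197  0.473  0.118] F [-1.8 -0.2  2.7] Ftool [ 0.6 -1.7 -2.7] yaw 2.049 p [ 0.5867 -0.0585  0.0711] w 0.100 g 25
Tz 0.091 T [-0.179  0.711  0.091] F [-2.8 -0.1  3.9] Ftool [ 0.5 -2.8 -3.9] yaw 1.765 p [ 0.5865 -0.0587  0.0699] w 0.095 g 25
Tz 0.151 T [-0.227  0.816  0.151] F [-4.3 -0.2  3.7] Ftool [ 0.1 -4.3 -3.7] yaw 1.625 p [ 0.5863 -0.0587  0.0694] w 0.100 g 25
Tz 0.158 T [-0.199  0.863  0.158] F [-3.6 -1.   4. ] Ftool [-1.  -3.6 -3.9] yaw 1.555 p [ 0.5862 -0.0587  0.0691] w 0.099 g 25
Tz 0.150 T [-0.171  0.954  0.15 ] F [-3.8 -0.6  4.8] Ftool [-0.9 -3.8 -4.8] yaw 1.485 p [ 0.5862 -0.0587  0.0688] w 0.097 g 25
```

```bash
python3 -m crank '[[[0,0,0,0,-0.3],[0,0,0,0,-0.3],[0,0,0,0,-0.3],[0,0,0,0,-0.3],[0,0,-12,0,-0.3],[0,0,-20,0,-0.3],[0,0,-13,0,-0.3],[0,0,0,0,-0.3]]]'>/dev/null; python3 -c "
from h import *
plan(.521,.0512,.117,2.561)"
```

```text
shift mm [104.2 -77.1  -0.2] yaw 1.489 turn -1.072 pos [ 0.5893 -0.059   0.1171] tilt [ 0.006  0.    -1.   ]
```

```bash
python3 -m crank '[[[20.8,-15.4,0,0,-0.3],[20.8,-15.4,0,0,-0.3],[20.8,-15.4,0,0,-0.3],[20.8,-15.4,0,0,-0.3],[20.8,-15.4,0,0,-0.3]]]' >/dev/null; python3 -m crank '[[[0,0,0,-0.12,-0.3],[0,0,0,-0.12,-0.3],[0,0,0,-0.12,-0.3],[0,0,0,-0.12,-0.3],[0,0,0,-0.12,-0.3],[0,0,0,-0.12,-0.3],[0,0,0,-0.12,-0.3],[0,0,0,-0.12,-0.3],[0,0,0,-0.12,-0.3]]]'; python3 -c "
from h import *
plan(.522,.051,.0705,2.561)"
```

```text
time: 28.2
position: [0.5186, 0.0516, 0.1135]
tool_rot: [0.878, 3.016, 0.001]
ft_force: [-0.4, -0.8, 0.4]
grip_width: 0.646
grip_force: 0.0
shift mm [-3.2  1.3 43. ] yaw 2.575 turn 0.014 pos [0.5186 0.0516 0.1135] tilt [ 0.  0. -1.]
```

```bash
python3 -m crank '[[[-3.2,1.3,14,0.01,-0.3],[0,0,15,0,-0.3],[0,0,15,0,0.3],[0,0,0,0,1],[0,0,0,0,1],[0,0,0,0,1],[0,0,0,0,1],[0,0,0,0,1],[0,0,0,0,1]]]' >/dev/null; python3 -m crank '[[[0,0,0,0,1],[0,0,0,0,1],[0,0,0,0,1]]]'>/dev/null;python3 f.py;python3 -m crank '[[[0,0,0.28,0.07,1],[0,0,0.28,0.07,1],[0,0,0.28,0.07,1],[0,0,0.28,0.07,1]]]'>/dev/null;python3 f.py;python3 -m crank '[[[0,0,0.28,0.07,1],[0,0,0.28,0.07,1]]]'>/dev/null;python3 f.py; python3 -m crank '[[[0,0,0.28,0.07,1]]]'>/dev/null;python3 f.py;python3 -m crank '[[[0,0,0.28,0.07,1]]]'>/dev/null;python3 f.py
```

```text
Tz -0.008 T [-0.128  0.272 -0.008] F [-0.8 -0.8  2.4] Ftool [ 0.2 -1.1 -2.4] yaw 2.559 p [0.5222 0.0509 0.0699] w 0.102 g 25
Tz 0.122 T [-0.299  0.462  0.122] F [-2.2 -1.8  4.7] Ftool [ 0.  -2.8 -4.7] yaw 2.276 p [0.522  0.0506 0.0687] w 0.101 g 25
Tz 0.172 T [-0.425  0.601  0.172] F [-2.8 -0.4  4.7] Ftool [ 1.1 -2.6 -4.7] yaw 2.136 p [0.5218 0.0504 0.0681] w 0.102 g 25
Tz 0.134 T [-0.392  0.604  0.134] F [-2.4 -1.3  5. ] Ftool [-0.  -2.7 -5. ] yaw 2.066 p [0.5217 0.0504 0.0679] w 0.103 g 25
Tz 0.108 T [-0.408  0.669  0.108] F [-3.4 -1.7  5.4] Ftool [-0.1 -3.8 -5.4] yaw 1.996 p [0.5216 0.0503 0.0676] w 0.099 g 25
```

```bash
python3 -m crank '[[[0,0,0,0,-0.3],[0,0,0,0,-0.3],[0,0,0,0,-0.3],[0,0,0,0,-0.3],[0,0,-12,0,-0.3],[0,0,-20,0,-0.3],[0,0,-13,0,-0.3],[0,0,0,0,-0.3]]]'>/dev/null; python3 -c "
from h import *
plan(.608,.0296,.115,.941)"
```

```text
shift mm [-54.3  67.    0.9] yaw 1.999 turn 1.058 pos [0.5245 0.0512 0.1156] tilt [ 0.005  0.002 -1.   ]
```

```bash
python3 -m crank '[[[-13.6,16.8,0,0,-0.3],[-13.6,16.8,0,0,-0.3],[-13.6,16.8,0,0,-0.3],[-13.6,16.8,0,0,-0.3]]]' >/dev/null; python3 -m crank '[[[0,0,0,0.118,-0.3],[0,0,0,0.118,-0.3],[0,0,0,0.118,-0.3],[0,0,0,0.118,-0.3],[0,0,0,0.118,-0.3],[0,0,0,0.118,-0.3],[0,0,0,0.118,-0.3],[0,0,0,0.118,-0.3],[0,0,0,0.118,-0.3]]]'; python3 -c "
from h import *
plan(.6075,.0296,.0690,.941)"
```

```text
time: 31.62
position: [0.6057, 0.0297, 0.112]
tool_rot: [-2.807, -1.411, 0.0]
ft_force: [-0.1, -0.1, -0.2]
grip_width: 0.652
grip_force: 0.0
shift mm [ 1.   1.5 43. ] yaw 0.932 turn -0.009 pos [0.6057 0.0297 0.112 ] tilt [-0.  0. -1.]
```

```bash
python3 -m crank '[[[1,1.5,14,-0.01,-0.3],[0,0,15,0,-0.3],[0,0,15,0,0.3],[0,0,0,0,1],[0,0,0,0,1],[0,0,0,0,1],[0,0,0,0,1],[0,0,0,0,1],[0,0,0,0,1]]]' >/dev/null; python3 -m crank '[[[0,0,0,0,1],[0,0,0,0,1],[0,0,0,0,1]]]'>/dev/null;python3 f.py;for i in 1 2 ; do python3 -m crank '[[[0,0,0.28,0.07,1]]]'>/dev/null;python3 f.py; done
```

```text
Tz -0.017 T [-0.109  0.107 -0.017] F [ 0.1 -0.   0.8] Ftool [ 0.   0.1 -0.8] yaw 0.947 p [0.6079 0.0292 0.0686] w 0.102 g 25
Tz 0.178 T [-0.152  0.106  0.178] F [-0.9 -0.6  1.7] Ftool [-1.  -0.3 -1.7] yaw 0.877 p [0.6079 0.0293 0.0684] w 0.099 g 25
Tz 0.244 T [-0.144  0.153  0.244] F [0.6 0.2 1.4] Ftool [ 0.5  0.3 -1.4] yaw 0.804 p [0.6079 0.0293 0.0681] w 0.098 g 25
```

```bash
python3 -m crank '[[[0,0,0.2,0.05,1]]]'>/dev/null;python3 f.py
```

```text
Tz 0.193 T [-0.059  0.214  0.193] F [-1.3 -0.3  3.2] Ftool [-1.1 -0.7 -3.2] yaw 0.754 p [0.6079 0.0293 0.0679] w 0.097 g 25
```

```bash
for i in 1 ; do python3 -m crank '[[[0,0,0.28,0.07,1]]]'>/dev/null;python3 f.py; python3 -c "
from h import *
import time
print([round(float(ctrl.get_state()['torque'][2]),3) for _ in range(4)], ctrl.get_state()['joint_torque'][6])"; done
```

```text
Tz 0.239 T [-0.117  0.368  0.239] F [-0.9 -0.   3.3] Ftool [-0.7 -0.5 -3.3] yaw 0.685 p [0.6078 0.0294 0.0677] w 0.097 g 25
[0.239, 0.239, 0.239, 0.239] 0.7077983021736145
```

```bash
python3 -m crank '[[[0,0,0.2,0.05,1]]]'>/dev/null;python3 f.py
```

```text
Tz 0.250 T [-0.013  0.362  0.25 ] F [-0.5 -0.   4.3] Ftool [-0.4 -0.3 -4.3] yaw 0.635 p [0.6079 0.0294 0.0676] w 0.098 g 25
```

```bash
python3 -m crank '[[[0,0,0,0,-0.3],[0,0,0,0,-0.3],[0,0,0,0,-0.3],[0,0,0,0,-0.3],[0,0,-12,0,-0.3],[0,0,-20,0,-0.3],[0,0,-13,0,-0.3],[0,0,0,0,-0.3]]]'>/dev/null; python3 -c "
from h import *
plan(.5,-.0363,.114,1.471)"
```

```text
shift mm [-127.   -13.     1.1] yaw 0.637 turn -0.834 pos [0.6099 0.0288 0.1158] tilt [ 0.006  0.001 -1.   ]
```

```bash
python3 -m crank '[[[-25.4,-2.6,0,0,-0.3],[-25.4,-2.6,0,0,-0.3],[-25.4,-2.6,0,0,-0.3],[-25.4,-2.6,0,0,-0.3],[-25.4,-2.6,0,0,-0.3]]]' >/dev/null; python3 -m crank '[[[0,0,0,-0.12,-0.3],[0,0,0,-0.12,-0.3],[0,0,0,-0.12,-0.3],[0,0,0,-0.12,-0.3],[0,0,0,-0.12,-0.3],[0,0,0,-0.12,-0.3],[0,0,0,-0.12,-0.3]]]'; python3 -c "
from h import *
plan(.4992,-.0363,.0680,1.471)"
```

```text
time: 34.7
position: [0.4976, -0.0358, 0.112]
tool_rot: [-2.317, -2.121, -0.001]
ft_force: [-0.4, -0.3, -0.2]
grip_width: 0.655
grip_force: 0.0
shift mm [-0.4  1.6 44. ] yaw 1.483 turn 0.012 pos [ 0.4976 -0.0358  0.112 ] tilt [ 0.     0.001 -1.   ]
```

```bash
python3 -m crank '[[[-0.4,1.6,14,0.01,-0.3],[0,0,15,0,-0.3],[0,0,15.5,0,0.3],[0,0,0,0,1],[0,0,0,0,1],[0,0,0,0,1],[0,0,0,0,1],[0,0,0,0,1],[0,0,0,0,1]]]' >/dev/null; python3 -m crank '[[[0,0,0,0,1],[0,0,0,0,1],[0,0,0,0,1]]]'>/dev/null;python3 f.py;for i in 1 2 3; do python3 -m crank '[[[0,0,0.28,0.07,1]]]'>/dev/null;python3 f.py; done
```

```text
Tz 0.152 T [0.102 0.834 0.152] F [-3.7  0.6  4.9] Ftool [ 0.2 -3.7 -4.9] yaw 1.467 p [ 0.4989 -0.0361  0.0678] w 0.100 g 25
Tz 0.116 T [0.107 0.853 0.116] F [-4.2  1.4  5.3] Ftool [ 0.7 -4.3 -5.3] yaw 1.397 p [ 0.4989 -0.0361  0.0675] w 0.104 g 25
Tz 0.174 T [0.076 0.95  0.174] F [-3.6  0.9  7. ] Ftool [ 0.  -3.7 -7. ] yaw 1.324 p [ 0.4988 -0.0361  0.0672] w 0.104 g 25
Tz 0.230 T [0.101 1.123 0.23 ] F [-4.1  0.9  8.3] Ftool [-0.5 -4.2 -8.3] yaw 1.254 p [ 0.4988 -0.0361  0.067 ] w 0.099 g 25
```

```bash
python3 -m crank '[[[0,0,0.28,0.07,1]]]'>/dev/null;python3 f.py
```

```text
Tz 0.284 T [0.13  1.227 0.284] F [-5.6  0.9  9.9] Ftool [-1.3 -5.6 -9.9] yaw 1.184 p [ 0.4988 -0.0361  0.0668] w 0.103 g 25
```

```bash
python3 -m crank '[[[0,0,0,0,-0.3],[0,0,0,0,-0.3],[0,0,0,0,-0.3],[0,0,0,0,-0.3],[0,0,-12,0,-0.3],[0,0,-20,0,-0.3],[0,0,-13,0,-0.3],[0,0,0,0,-0.3]]]'>/dev/null; python3 -c "
from h import *
plan(.5865,-.0585,.115,1.485)"
```

```text
shift mm [11.5 87.1 -1. ] yaw 1.187 turn -0.298 pos [ 0.5014 -0.0365  0.1137] tilt [ 0.005  0.001 -1.   ]
```

```bash
python3 -m crank '[[[2.9,21.8,0,0,-0.3],[2.9,21.8,0,0,-0.3],[2.9,21.8,0,0,-0.3],[2.9,21.8,0,0,-0.3]]]' >/dev/null; python3 -m crank '[[[0,0,0,-0.1,-0.3],[0,0,0,-0.1,-0.3],[0,0,0,-0.1,-0.3]]]'; python3 -c "
from h import *
plan(.5862,-.0585,.0685,1.485)"
```

```text
time: 37.28
position: [0.5843, -0.0588, 0.1099]
tool_rot: [-2.308, -2.131, 0.003]
ft_force: [0.3, -0.3, 0.0]
grip_width: 0.649
grip_force: 0.0
shift mm [ 0.5  1.9 41.4] yaw 1.491 turn 0.006 pos [ 0.5843 -0.0588  0.1099] tilt [-0.002 -0.001 -1.   ]
```

```bash
python3 -m crank '[[[0.5,1.9,14,0,-0.3],[0,0,14,0,-0.3],[0,0,14,0,0.3],[0,0,0,0,1],[0,0,0,0,1],[0,0,0,0,1],[0,0,0,0,1],[0,0,0,0,1],[0,0,0,0,1]]]' >/dev/null; python3 -m crank '[[[0,0,0,0,1],[0,0,0,0,1],[0,0,0,0,1]]]'>/dev/null;python3 f.py;for i in 1 2 3; do python3 -m crank '[[[0,0,0.28,0.07,1]]]'>/dev/null;python3 f.py; done
```

```text
Tz 0.082 T [0.038 0.557 0.082] F [-1.8  1.3  4.1] Ftool [ 1.1 -1.9 -4.1] yaw 1.487 p [ 0.5862 -0.0578  0.0698] w 0.100 g 25
Tz 0.111 T [0.011 0.617 0.111] F [-2.3  0.7  3.4] Ftool [ 0.3 -2.4 -3.4] yaw 1.417 p [ 0.5862 -0.0578  0.0695] w 0.100 g 25
Tz 0.069 T [0.008 0.746 0.069] F [-3.9 -0.1  4.6] Ftool [-0.9 -3.8 -4.6] yaw 1.344 p [ 0.5862 -0.0578  0.0692] w 0.102 g 25
Tz 0.259 T [0.033 0.821 0.259] F [-3.4  0.4  6.3] Ftool [-0.6 -3.4 -6.3] yaw 1.274 p [ 0.5862 -0.0578  0.0691] w 0.103 g 25
```

```bash
python3 -m crank '[[[0,0,0.28,0.07,1]]]'>/dev/null;python3 f.py
```

```text
Tz 0.219 T [0.095 0.919 0.219] F [-3.6  0.8  6.7] Ftool [-0.6 -3.6 -6.6] yaw 1.204 p [ 0.5862 -0.0578  0.0689] w 0.102 g 25
```

```bash
python3 -m crank '[[[0,0,0.14,0.035,1]]]'>/dev/null;python3 f.py
```

```text
Tz 0.261 T [0.089 0.943 0.261] F [-3.7  0.3  8. ] Ftool [-1.2 -3.6 -8. ] yaw 1.169 p [ 0.5862 -0.0578  0.0688] w 0.100 g 25
```

```bash
python3 -m crank '[[[0,0,0,0,-0.3],[0,0,0,0,-0.3],[0,0,0,0,-0.3],[0,0,0,0,-0.3],[0,0,-12,0,-0.3],[0,0,-20,0,-0.3],[0,0,-13,0,-0.3],[0,0,0,0,-0.3]]]'>/dev/null; python3 -c "
from h import *
plan(.5215,.0508,.115,1.996)"
```

```text
shift mm [  74.6 -104.5    1.4] yaw 1.172 turn -0.824 pos [ 0.5888 -0.0586  0.1167] tilt [ 0.006  0.    -1.   ]
```

```bash
python3 -m crank '[[[14.9,-20.9,0,0,-0.3],[14.9,-20.9,0,0,-0.3],[14.9,-20.9,0,0,-0.3],[14.9,-20.9,0,0,-0.3],[14.9,-20.9,0,0,-0.3]]]' >/dev/null; python3 -m crank '[[[0,0,0,-0.118,-0.3],[0,0,0,-0.118,-0.3],[0,0,0,-0.118,-0.3],[0,0,0,-0.118,-0.3],[0,0,0,-0.118,-0.3],[0,0,0,-0.118,-0.3],[0,0,0,-0.118,-0.3]]]'; python3 -c "
from h import *
plan(.5216,.0504,.0683,1.996)"
```

```text
time: 40.37
position: [0.5191, 0.0514, 0.1131]
tool_rot: [-1.692, -2.647, -0.001]
ft_force: [-0.0, 0.1, -0.3]
grip_width: 0.648
grip_force: 0.0
shift mm [-2.   1.9 44.8] yaw 2.004 turn 0.008 pos [0.5191 0.0514 0.1131] tilt [ 0.  0. -1.]
```

```bash
python3 -m crank '[[[-2,1.9,14,0,-0.3],[0,0,15,0,-0.3],[0,0,16,0,0.3],[0,0,0,0,1],[0,0,0,0,1],[0,0,0,0,1],[0,0,0,0,1],[0,0,0,0,1],[0,0,0,0,1]]]' >/dev/null; python3 -m crank '[[[0,0,0,0,1],[0,0,0,0,1],[0,0,0,0,1]]]'>/dev/null;python3 f.py;for i in 1 2 3; do python3 -m crank '[[[0,0,0.28,0.07,1]]]'>/dev/null;python3 f.py; done
```

```text
Tz 0.010 T [-0.144  0.442  0.01 ] F [-1.7 -0.4  3.4] Ftool [ 0.4 -1.7 -3.4] yaw 1.998 p [0.5216 0.0503 0.0685] w 0.100 g 25
Tz 0.140 T [-0.163  0.54   0.14 ] F [-2.9 -0.7  4.2] Ftool [ 0.3 -3.  -4.2] yaw 1.928 p [0.5215 0.0503 0.0682] w 0.103 g 25
Tz 0.136 T [-0.167  0.616  0.136] F [-2.9 -0.9  5.5] Ftool [ 0.  -3.  -5.5] yaw 1.855 p [0.5214 0.0502 0.0679] w 0.100 g 25
Tz 0.110 T [-0.161  0.758  0.11 ] F [-3.4 -0.2  4.4] Ftool [ 0.5 -3.4 -4.4] yaw 1.785 p [0.5213 0.0502 0.0676] w 0.100 g 25
```

```bash
for i in 1 2; do python3 -m crank '[[[0,0,0.28,0.07,1]]]'>/dev/null;python3 f.py; done
```

```text
Tz 0.178 T [-0.194  0.907  0.178] F [-4.3 -0.3  7.3] Ftool [ 0.4 -4.3 -7.3] yaw 1.715 p [0.5212 0.0502 0.0675] w 0.100 g 25
Tz 0.224 T [-0.2    1.09   0.224] F [-4.7  0.2  9.6] Ftool [ 0.5 -4.7 -9.6] yaw 1.645 p [0.5211 0.0502 0.0673] w 0.096 g 25
```

```bash
python3 -m crank '[[[0,0,0.1,0.025,1]]]'>/dev/null;python3 f.py;  python3 -m crank '[[[0,0,0,0,-0.3],[0,0,0,0,-0.3],[0,0,0,0,-0.3],[0,0,0,0,-0.3],[0,0,-12,0,-0.3],[0,0,-20,0,-0.3],[0,0,-13,0,-0.3],[0,0,0,0,-0.3]]]'>/dev/null; python3 -c "
from h import *
plan(.608,.0296,.115,.635)"
```

```text
Tz 0.207 T [-0.227  1.08   0.207] F [-5.5 -0.6  8.9] Ftool [-0.4 -5.5 -8.9] yaw 1.620 p [0.5211 0.0502 0.0672] w 0.101 g 25
shift mm [-25.1  82.7   0.3] yaw 1.623 turn 0.988 pos [0.5241 0.0504 0.1149] tilt [ 0.005  0.002 -1.   ]
```

Checking a again, since it was seated before the others.

```bash
python3 -m crank '[[[-6.2,20.7,0,0,-0.3],[-6.2,20.7,0,0,-0.3],[-6.2,20.7,0,0,-0.3],[-6.2,20.7,0,0,-0.3]]]' >/dev/null; python3 -m crank '[[[0,0,0,0.11,-0.3],[0,0,0,0.11,-0.3],[0,0,0,0.11,-0.3],[0,0,0,0.11,-0.3],[0,0,0,0.11,-0.3],[0,0,0,0.11,-0.3],[0,0,0,0.11,-0.3],[0,0,0,0.11,-0.3],[0,0,0,0.11,-0.3]]]'; python3 -c "
from h import *
plan(.6078,.0294,.0680,.635)"
```

```text
time: 43.62
position: [0.6056, 0.0302, 0.1114]
tool_rot: [-2.988, -0.97, 0.0]
ft_force: [-0.2, 0.4, -0.3]
grip_width: 0.653
grip_force: 0.0
shift mm [ 1.4  1.9 43.4] yaw 0.628 turn -0.007 pos [0.6056 0.0302 0.1114] tilt [-0.  0. -1.]
```

```bash
python3 -m crank '[[[1.4,1.9,14,-0.007,-0.3],[0,0,15,0,-0.3],[0,0,15,0,0.3],[0,0,0,0,1],[0,0,0,0,1],[0,0,0,0,1],[0,0,0,0,1],[0,0,0,0,1],[0,0,0,0,1]]]' >/dev/null; python3 -m crank '[[[0,0,0,0,1],[0,0,0,0,1],[0,0,0,0,1]]]'>/dev/null;python3 f.py;python3 -m crank '[[[0,0,-0.28,-0.07,1]]]'>/dev/null;python3 f.py; python3 -m crank '[[[0,0,0.28,0.07,1]]]'>/dev/null;python3 f.py
```

```text
Tz 0.090 T [0.03 0.39 0.09] F [-2.1  0.5  2.4] Ftool [-1.4 -1.7 -2.4] yaw 0.640 p [0.6079 0.0294 0.068 ] w 0.099 g 25
Tz -0.203 T [ 0.062  0.254 -0.203] F [-0.6  1.1  0.3] Ftool [ 0.3 -1.2 -0.3] yaw 0.710 p [0.608  0.0295 0.0681] w 0.099 g 25
Tz 0.228 T [-0.064  0.374  0.228] F [-2.5  0.5  2. ] Ftool [-1.7 -1.9 -2. ] yaw 0.643 p [0.608  0.0295 0.068 ] w 0.097 g 25
```

```bash
python3 -m crank '[[[0,0,0.2,0.05,1]]]'>/dev/null;python3 f.py
```

```text
Tz 0.303 T [0.099 0.446 0.303] F [-0.7  1.4  3.9] Ftool [ 0.2 -1.5 -3.9] yaw 0.588 p [0.6079 0.0295 0.0679] w 0.101 g 25
```

```bash
python3 -m crank '[[[0,0,0,0,-0.3],[0,0,0,0,-0.3],[0,0,0,0,-0.3],[0,0,0,0,-0.3],[0,0,-12,0,-0.3],[0,0,-20,0,-0.3],[0,0,-13,0,-0.3],[0,0,0,0,-0.3]]]'>/dev/null; python3 -c "
from h import *
plan(.5865,-.0583,.115,1.169)"
```

```text
shift mm [-68.   59.1   0.9] yaw 0.59 turn -0.579 pos [0.6102 0.0286 0.1161] tilt [ 0.006  0.001 -1.   ]
```

```bash
python3 -m crank '[[[-17,14.8,0,0,-0.3],[-17,14.8,0,0,-0.3],[-17,14.8,0,0,-0.3],[-17,14.8,0,0,-0.3]]]' >/dev/null; python3 -m crank '[[[0,0,0,-0.115,-0.3],[0,0,0,-0.115,-0.3],[0,0,0,-0.115,-0.3],[0,0,0,-0.115,-0.3],[0,0,0,-0.115,-0.3]]]'; python3 -c "
from h import *
plan(.5862,-.058,.0690,1.169)"
```

```text
time: 46.28
position: [0.5842, -0.0579, 0.1124]
tool_rot: [-2.619, -1.735, -0.001]
ft_force: [0.4, 0.4, 0.4]
grip_width: 0.648
grip_force: 0.0
shift mm [ 0.7  1.9 43.4] yaw 1.171 turn 0.002 pos [ 0.5842 -0.0579  0.1124] tilt [ 0.  0. -1.]
```

```bash
python3 -m crank '[[[0.7,1.9,14,0,-0.3],[0,0,15,0,-0.3],[0,0,15,0,0.3],[0,0,0,0,1],[0,0,0,0,1],[0,0,0,0,1],[0,0,0,0,1],[0,0,0,0,1],[0,0,0,0,1]]]' >/dev/null; python3 -m crank '[[[0,0,0,0,1],[0,0,0,0,1],[0,0,0,0,1]]]'>/dev/null;python3 f.py;python3 -m crank '[[[0,0,-0.28,-0.07,1]]]'>/dev/null;python3 f.py; python3 -m crank '[[[0,0,0.28,0.07,1]]]'>/dev/null;python3 f.py
```

```text
Tz 0.214 T [0.032 0.594 0.214] F [-2.2  1.8  3. ] Ftool [ 0.8 -2.8 -3. ] yaw 1.165 p [ 0.5862 -0.0577  0.0688] w 0.102 g 25
Tz -0.213 T [ 0.105  0.549 -0.213] F [-1.3  1.1  1.1] Ftool [ 0.6 -1.6 -1.1] yaw 1.235 p [ 0.5862 -0.0577  0.0689] w 0.101 g 25
Tz 0.312 T [0.001 0.594 0.312] F [-1.7  1.6  3.8] Ftool [ 0.8 -2.2 -3.8] yaw 1.167 p [ 0.5862 -0.0577  0.0688] w 0.100 g 25
```

```bash
python3 -m crank '[[[0,0,0,0,-0.3],[0,0,0,0,-0.3],[0,0,0,0,-0.3],[0,0,0,0,-0.3],[0,0,-12,0,-0.3],[0,0,-20,0,-0.3],[0,0,-30,0,-0.3],[0,0,-30,0,-0.3],[0,0,0,0,-0.3],[0,0,0,0,-0.3]]]'
python3 - <<'E'
from h import *
d=get_image("side")
cv2.imwrite("pics/c5.png",cv2.resize(d["pixels"][130:270,180:320,::-1],(600,600),interpolation=cv2.INTER_CUBIC))
E
```

```text
time: 48.28
position: [0.5879, -0.0583, 0.163]
tool_rot: [2.622, 1.727, 0.007]
ft_force: [-0.1, 0.3, -0.6]
grip_width: 0.642
grip_force: 0.0
```

View pics/c5.png

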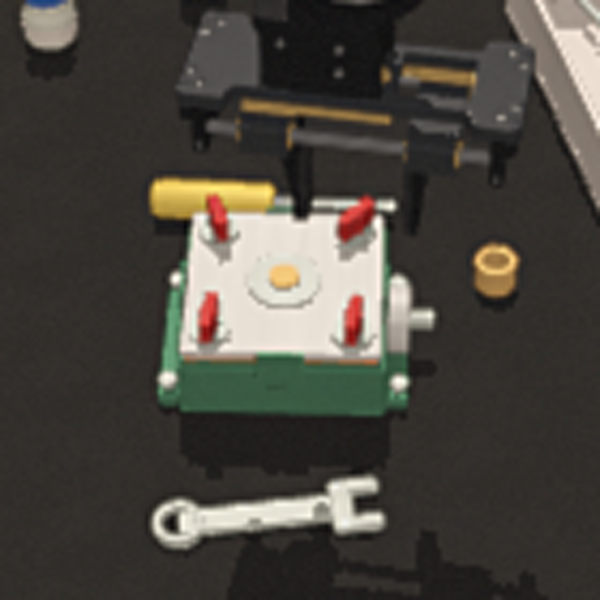

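The cover sits flat between (190,215) and (385,360). The four wings are turned, the tool is clear, and the bystanders in view haven't moved.

```bash
python3 -c "
from bench import job
print(job.close_job())"
```

```text
the job is handed in; nothing more can be done
None
```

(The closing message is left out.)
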